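Load the cell into the lathe lamp's spring holder

TASK

The lathe work lamp lies with its battery holder open: take the cell from its wooden rest, press its flat end against the holder's coil spring, then swing the button end down past the retaining lip so that the cell lies fully home on the holder's rests, button end under the lip and against the end wall, and let go. The holder is thin plastic: never load it with more than 20 N in all (the pushes on spring, rests, wall and lip added together), and do not disturb the bowl, jar, screwdriver and cover nearby.

Things in the scene. Friction and masses are not known exactly. Their poses are not given: they have to be found in the camera images.
- cell_center (a point): Centre of the loose cell: a dark steel cylinder, diameter 21.5 mm, 70 mm long over all (68 mm body plus a bright button 8 mm in diameter and 2 mm high on one end; a thin pale ring at that end), about 70 g. Its x axis runs along the cell towards the button end; the flat end is at x = -35 mm. It starts lying level in the wooden rest.
- cell_button (a point): Tip of the cell's button, on the cell's axis, 35 mm from the cell's centre.
- rest: Fixed light-wood rest, 90 x 60 mm board 6 mm thick; origin at the centre of its underside on the bench, x along the cell. Two supports 8 mm thick at x = -28 and +28 mm carry the cell with its underside 18 mm above the bench (axis about 29 mm); their cheeks stand 9 mm up beside the cell. The middle is free for fingers.
- lamp: Fixed black lathe lamp on the bench, base 200 x 72 x 8 mm; origin at bench height under the battery place, z up, x from the spring end (-x, nearer the robot) to the lip end. Lamp head 44 mm high at x = 76 to 116 mm. Its grey holder is clamped in slots up to 11 mm either way along x from nominal; the offset is not reported: feel it (or see it). It stays put in use.
- seat_nominal (a point): Centre of the cell when home if the holder's offset were 0 (add the offset along x): lamp x = 0, y = 0, z = 36.75 mm; axes as the lamp's. The cell lies on two rests, tops at z = 26 mm, x = -34 to -28 and 22.5 to 30.5 mm, cheeks 24.5 mm apart and 9 mm higher. Between the rests there is room for fingers down to z = 12 mm. Home, the spring presses it to the end wall with about 4 N.
- lip_nominal (a point): Nominal middle of the lip's lower edge: lamp x = 29.5, y = 0, z = 49 mm (add the offset to x). The lip and its end wall are 16 mm wide; the lip is 3 mm thick (top z = 52 mm), square-edged and rigid; it overhangs the end wall, whose inner face is at x = 35 mm, by 5.5 mm.
- spring_nominal (a point): Nominal middle of the face of the steel plate on the coil spring, at rest: lamp x = -31.5, z = 39.5 mm (add the offset to x). Plate 22 mm wide, z = 25 to 54 mm. It slides 14.8 mm to -x, to a hard stop: 1.5 N to start plus 0.8 N per mm, 13.3 N at the stop. Getting the cell past the lip takes about 10.5 mm (10 N). Housing behind at x = -74 to -58, 48 mm high.
- bowl_mid (a point): Bystander: turned wooden bowl, 110 mm across, 45 mm high; point on its axis, 20 mm up.
- wax_jar_mid (a point): Bystander: amber jar, 60 mm across, 70 mm high; point at its centre.
- screwdriver: Bystander: screwdriver lying on the bench; origin on its underside.
- cover_mid (a point): Bystander: the lamp's black battery cover, 120 x 50 x 18 mm, lying on the bench; point at its centre.
Things that resemble listed ones, but are neither listed nor needed, are in the scene too. There is more than one size of the part that bears cell_center; the job needs the smaller. Of the things that look like the lamp, take the one that is nearest to the robot's base at the start.

How it is judged:
By the outcome, as a careful person would: the job done as asked, in the order asked, and still so for the second after the job is handed in, with the robot touching nothing.
It also fails if it takes over 72 s, if anything falls off the work surface, if the arm or the gripper's body presses on something with over 40 N, if the wrist force passes 120 N, or if a joint passes its speed limit or range.

ROBOT

A 6-joint arm with a two-finger parallel gripper is mounted at the origin on the work surface. World frame = base frame: x ahead of the robot, y to its left, z up, the work surface at z = 0. Lengths are in mm, angles in rad, forces in N, time in s.
With the tool pointing down it reaches from about 350 to 975 mm from the base axis. Payload 7.1 kg.
Tool frame: the origin (TCP) lies on the front face of the gripper's body, between the roots of the fingers; the fingertips stand 80 mm ahead of it and the grasp point (between the pads) lies 61 mm ahead of it (env.tips_ahead is the distance from the TCP to the fingertips, in mm); z points along the fingers, y is the direction in which the jaws open and shut (so a half turn about z gives the same grasp; the last joint's range is limited). The gripper opens to 88 mm and grips with 3 to 60 N. Pads are 20 mm wide; open, the fingers measure 115 mm over their backs; the gripper's body (75 mm by 178 mm) begins 61 mm behind the grasp point.
Start: joints at [-1.337, 0.423, 1.63, -0, 1.089, -0.019], TCP at [156.342, -605.114, 302.675] pointing down, gripper open.
Joint ranges: [-3, 3], [-0.9, 2.11], [0.09, 2.58], [-1.31, 4.45], [0.11, 2.69], [-2.54, 2.54]. Speed limits (rad/s): [2.39, 2.39, 3.01, 3.14, 3.14, 3.14].

INTERFACE

Orientations are given as a unit quaternion [x, y, z, w].
In Python, from station import env, set_gripper, viewer, workorder gives the robot as it stands. Calls block until the motion is done:
- env.reach(position, orientation): joint-space move of the TCP to a pose.
- env.move_l(position, rot=None, rate=150, f_stop=None): straight line of the TCP; rot=None keeps the orientation; rate is the mean speed in mm/s. With f_stop (N) it stops when the force on the tool has changed by that much, and returns True; else False.
- env.move_joints(angles): joint-space move.
- set_gripper(opening): finger opening in mm; the grip force is fixed at half the most; returns when the fingers have stopped.
- env.hold(seconds).
- env.ik(position, orientation): joint angles nearest the present ones, or None.
- env.read_state(): the state.
- viewer.camera(name): name is "scene" or "top" or "wrist"; returns the picture (400x640x3 uint8, blue, green, red); there is no depth.
- viewer.camera_params(name): a dict with "fx", "fy", "cx", "cy" (pixels), "pose" (4x4, takes a point from camera to world coordinates); the wrist camera has in their place "tool_from_camera" (4x4, takes a point from camera to tool coordinates, whose origin is the TCP and whose axes are the flange's). Camera axes: x right, y up, looking along -z (the intrinsics and any distortion apply to the point x, -y, -z); pixel columns grow to the right and rows downward; lengths in mm; the calibration is good to about 2 mm. A picture is of the moment at which its call begins: read the wrist's pose just before it. camera_params takes no time and is no camera call.
A pose or a line that the arm cannot do raises env.IKError and nothing moves.
- workorder.sign_off(): hands the job in, once; it reports no verdict.
The state is a dict: "time_s": time; "qpos": joint angles; "dq": joint speeds; "tau": joint torques, N m; "tool_pos": TCP position; "orientation": TCP orientation; "force": force on the tool from outside, world axes, zero at the start; "wrist_torque": the same for the moment, N m; "width": finger opening in mm.
Only numpy, scipy, OpenCV 4.12 (cv2) and the standard library are available. Lean on these libraries where they do the work, as an engineer would, in place of code of your own. Each camera call takes 0.05 s, during which the arm holds its last target.

## Working session

There is one attempt and no reset: what is moved stays moved. The work goes in short steps, each a Python script; the robot and the scene stay as the last script left them, time stands still between calls to the robot, and variables do not carry over. Pictures are saved under pics/ and viewed, and the job is handed in when it is done.

```bash
ls; mkdir -p pics; python3 - <<'E'
from station import env, set_gripper, viewer, workorder
import cv2
for n in ("scene","top"):
    im=viewer.camera(n); cv2.imwrite(f"pics/{n}0.png",im)
    p=viewer.camera_params(n); print(n,{k:(v.tolist() if hasattr(v,'tolist') else v) for k,v in p.items()})
print(viewer.camera_params("wrist")); print(env.read_state())
E
```

```text
pics
scene {'fx': 482.3774424603889, 'fy': 482.3774424603889, 'cx': 320.7045904890709, 'cy': 204.5199481903041, 'pose': [[0.35598419253632957, -0.7868562470998599, 0.5041155632036982, 1275.2774040943898], [0.9344567200153044, 0.29504675235517, -0.19934405519830858, -268.12665200716185], [0.008117455420059854, 0.5420375082266831, 0.8403150876861084, 1217.866065173392], [0.0, 0.0, 0.0, 1.0]]}
top {'fx': 468.87677160937056, 'fy': 468.87677160937056, 'cx': 323.95808898224055, 'cy': 200.0164403112826, 'pose': [[0.021010673174953226, 0.98262991096411, -0.18438278035489197, 350.08786560883215], [-0.9996931252255356, 0.023069176207820907, 0.00902598946898356, 16.883168035257242], [0.013122766077965258, 0.18413655581594204, 0.9828130655535188, 1301.1744565874005], [0.0, 0.0, 0.0, 1.0]]}
{'fx': 347.9676303424812, 'fy': 347.9676303424812, 'cx': 319.14978112785866, 'cy': 196.81126007296123, 'tool_from_camera': array([[-1.15616644e-04,  9.53469897e-01,  3.01488212e-01,
         8.34373072e+01],
       [ 9.99999992e-01,  9.40024047e-05,  8.61996546e-05,
        -1.27663811e+00],
       [ 5.38481589e-05,  3.01488220e-01, -9.53469900e-01,
        -8.22926554e+01],
       [ 0.00000000e+00,  0.00000000e+00,  0.00000000e+00,
         1.00000000e+00]])}
{'time_s': 0.1, 'qpos': array([-1.33700070e+00,  4.23749783e-01,  1.63057723e+00, -7.89224195e-07,
        1.08858439e+00, -1.89863388e-02]), 'dq': array([-5.40429604e-05, -2.83306183e-03, -2.07857191e-03, -1.33792425e-04,
       -1.10506691e-03, -5.95593044e-04]), 'tau': array([-5.62761470e-04, -5.45611310e+01, -2.74324536e+01,  6.45053596e-02,
        1.87896041e-02, -2.79119575e-05]), 'tool_pos': array([ 156.25813735, -604.76632104,  302.00277597]), 'orientation': array([ 9.92023048e-01,  1.26054897e-01, -7.10308391e-05, -6.55533386e-04]), 'force': array([ 0.39964556,  0.28551207, -0.23921573]), 'wrist_torque': array([-0.05979419, -0.00146364, -0.0236332 ]), 'width': 88.1205314307743}
```

View pics/scene0.png

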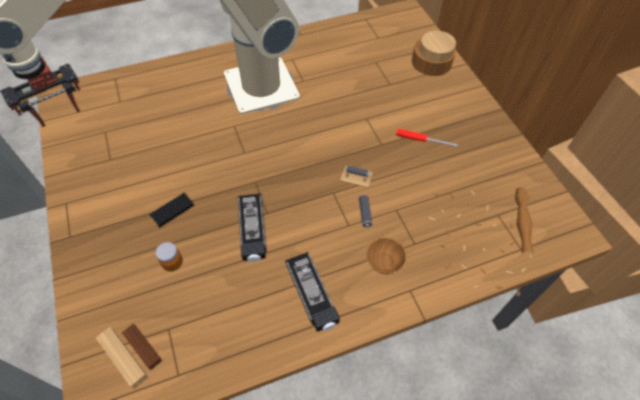

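View pics/top0.png

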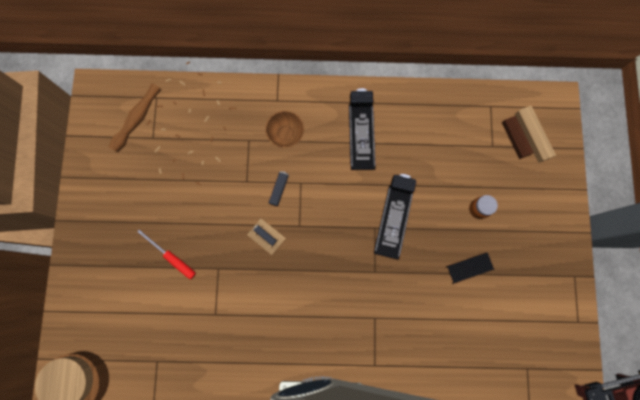

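Scene: lamps are at scene (252,225) / top (396,215), and at scene (312,290) / top (362,130). The first is nearer the base. The candidate cells are the one in the wooden rest at top (265,236) and a longer one loose on the bench at top (279,188). I expect the one in the rest and will confirm it with closer views.

```bash
cat > h.py <<'E'
from station import env, set_gripper, viewer, workorder
import numpy as np, cv2
from scipy.spatial.transform import Rotation as R
def T(p,q):
    M=np.eye(4); M[:3,:3]=R.from_quat(q).as_matrix(); M[:3,3]=p; return M
def cam(name,st=None):
    p=viewer.camera_params(name)
    M=p['pose'] if 'pose' in p else T(st['tool_pos'],st['orientation'])@p['tool_from_camera']
    return p,np.array(M)
def pix2w(uv,z,p,M):
    d=M[:3,:3]@np.array([(uv[0]-p['cx'])/p['fx'],-(uv[1]-p['cy'])/p['fy'],-1.])
    o=M[:3,3]; return o+d*(z-o[2])/d[2]
def w2pix(P,p,M):
    c=np.linalg.inv(M)@np.append(P,1.); return np.array([p['cx']+p['fx']*c[0]/-c[2], p['cy']-p['fy']*c[1]/-c[2]])
def down(yaw): # tool z down, tool x axis at world angle yaw
    x=np.array([np.cos(yaw),np.sin(yaw),0]); z=np.array([0,0,-1.]); y=np.cross(z,x)
    return R.from_matrix(np.c_[x,y,z]).as_quat()
E
python3 - <<'E'
from h import *
for n,pts in (("top",{"cellrest":(265,236,29),"big":(279,188,12),"lampA":(396,215,20),"lampA_far":(402,182,44),"lampA_near":(388,252,8),"B":(362,130,20),"bowl":(285,128,30),"jar":(485,206,70),"cover":(470,268,18),"sd":(180,265,10)}),("scene",{"cellrest":(357,172,29),"lampA":(252,225,20),"lampA_far":(254,252,44)})):
    p,M=cam(n)
    for k,(u,v,z) in pts.items(): print(n,k,pix2w((u,v),z,p,M).round(1))
im=cv2.imread("pics/top0.png")
a=cv2.resize(im[150:270,220:320],None,fx=4,fy=4,interpolation=cv2.INTER_CUBIC)
b=cv2.resize(im[150:270,350:450],None,fx=4,fy=4,interpolation=cv2.INTER_CUBIC)
cv2.imwrite("pics/crop0.png",np.hstack([a,b]))
E
```

```text
top cellrest [485.5 163.3  29. ]
top big [623.3 132.   12. ]
top lampA [ 552.9 -195.2   20. ]
top lampA_far [ 641.5 -208.5   44. ]
top lampA_near [ 451.2 -174.4    8. ]
top B [796.9 -99.5  20. ]
top bowl [793.8 120.1  30. ]
top jar [ 574.9 -425.9   70. ]
top cover [ 411.9 -396.3   18. ]
top sd [403.3 392.8  10. ]
scene cellrest [490.2 160.5  29. ]
scene lampA [ 552.8 -193.7   20. ]
scene lampA_far [ 651.  -214.2   44. ]
```

View pics/crop0.png

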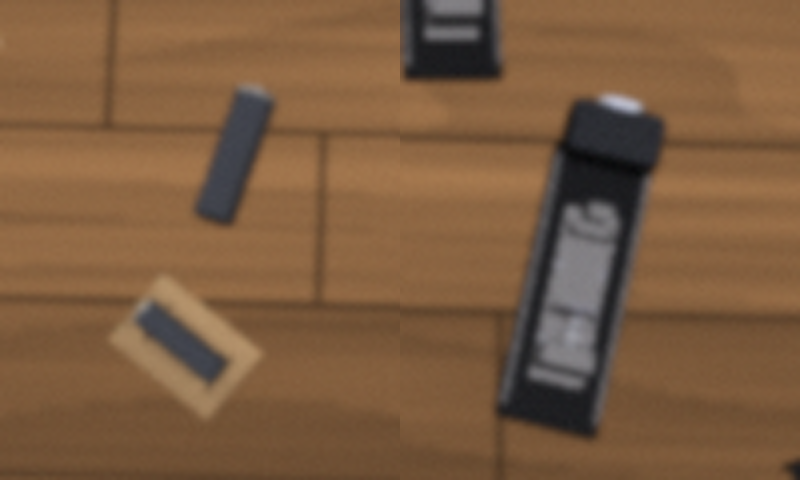

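The cell in the rest at crop (180,340), top (265,236), is clearly shorter than the loose one (about 27 px against 32 px) and sits in the described rest, so it is the one meant. The near lamp's lip end points away from the robot. Next, wrist views of the lamp and then the cell.

```bash
python3 - <<'E'
from h import *
yaw=np.deg2rad(-10.); xd=np.array([np.cos(yaw),np.sin(yaw),0])
print(env.ik(np.array([553,-195,180])-13*xd,down(yaw)),env.ik(np.array([553,-195,180])-13*xd,down(yaw+np.pi)))
env.reach(np.array([553,-195,180])-13*xd,down(yaw))
st=env.read_state(); im=viewer.camera("wrist"); cv2.imwrite("pics/w_lamp.png",im)
np.savez("w_lamp.npz",p=st['tool_pos'],q=st['orientation']); print(st['time_s'],st['tool_pos'])
y2=np.deg2rad(49.); x2=np.array([np.cos(y2),np.sin(y2),0])
env.reach(np.array([487,162,170])-15*x2,down(y2))
st=env.read_state(); im=viewer.camera("wrist"); cv2.imwrite("pics/w_cell.png",im)
np.savez("w_cell.npz",p=st['tool_pos'],q=st['orientation']); print(st['time_s'],st['tool_pos'],st['qpos'])
E
```

```text
[-3.63469363e-01  5.16648104e-01  1.82131848e+00 -4.44089210e-16
  8.03626072e-01  1.38185989e+00] [-3.63469363e-01  5.16648104e-01  1.82131848e+00 -4.44089210e-16
  8.03626072e-01 -1.75973276e+00]
2.175 [ 540.15757396 -193.46080086  180.19572455]
3.5417 [477.7089611  150.06175598 170.10772681] [ 2.80662608e-01  4.50652969e-01  1.98594739e+00 -2.12412957e-04
  7.04471558e-01  9.97950927e-01]
```

View pics/w_lamp.png

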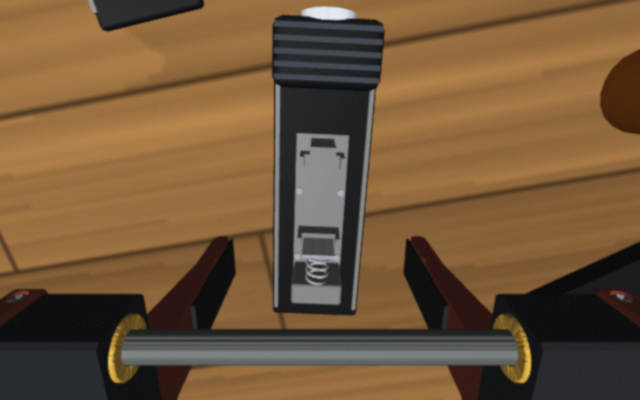

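View pics/w_cell.png

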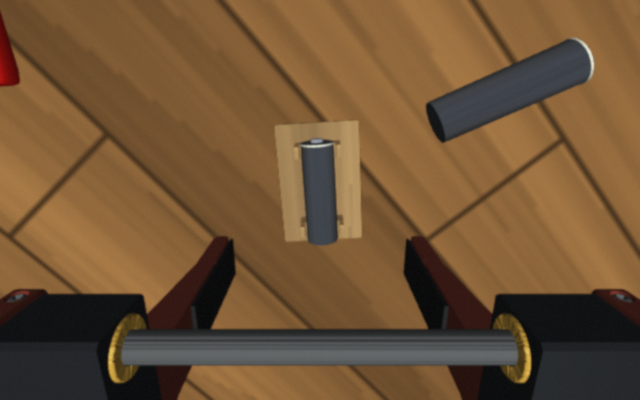

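```bash
python3 - <<'E'
import cv2,numpy as np
a=cv2.imread("pics/w_lamp.png")[10:325,260:395]; b=cv2.imread("pics/w_cell.png")[110:255,260:375]
cv2.imwrite("pics/c_lamp1.png",cv2.resize(a[:120],None,fx=5,fy=5,interpolation=cv2.INTER_CUBIC)[:600])
cv2.imwrite("pics/c_lamp2.png",cv2.resize(a[115:215],None,fx=5.5,fy=5.5,interpolation=cv2.INTER_CUBIC)[:600])
cv2.imwrite("pics/c_lamp3.png",cv2.resize(a[200:315],None,fx=5,fy=5,interpolation=cv2.INTER_CUBIC)[:600])
cv2.imwrite("pics/c_cell.png",cv2.resize(b,None,fx=4,fy=4,interpolation=cv2.INTER_CUBIC))
E
```

```text
(no output)
```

View pics/c_lamp1.png

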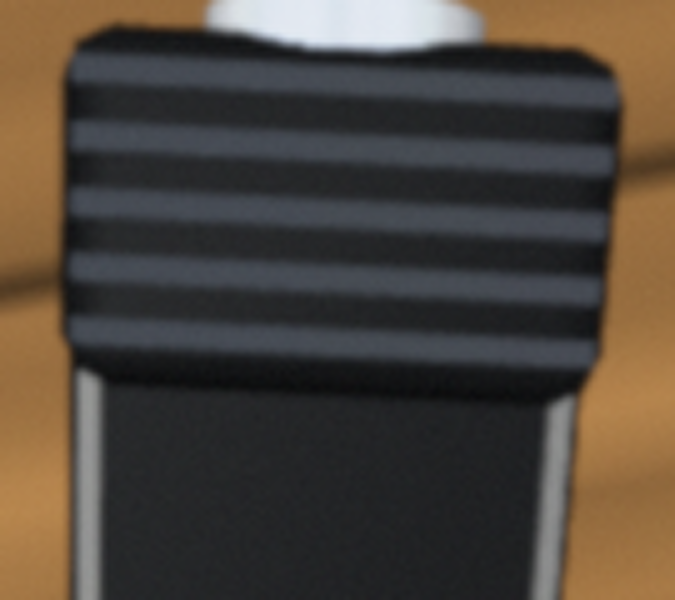

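View pics/c_lamp2.png

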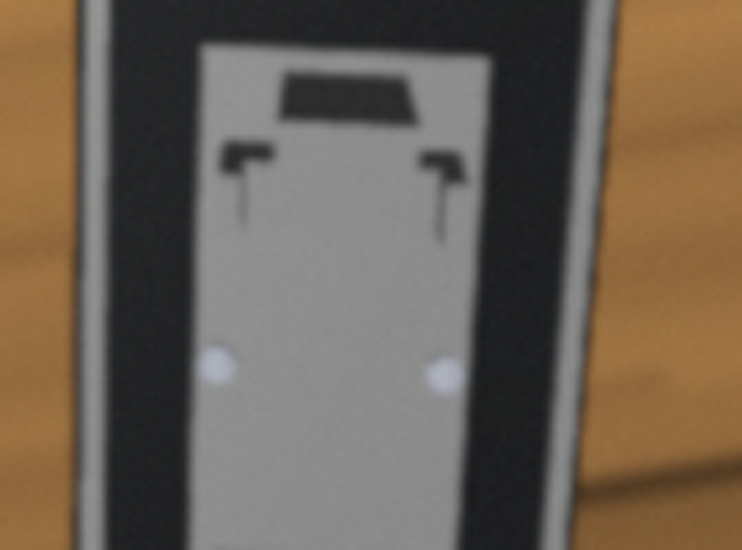

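View pics/c_lamp3.png

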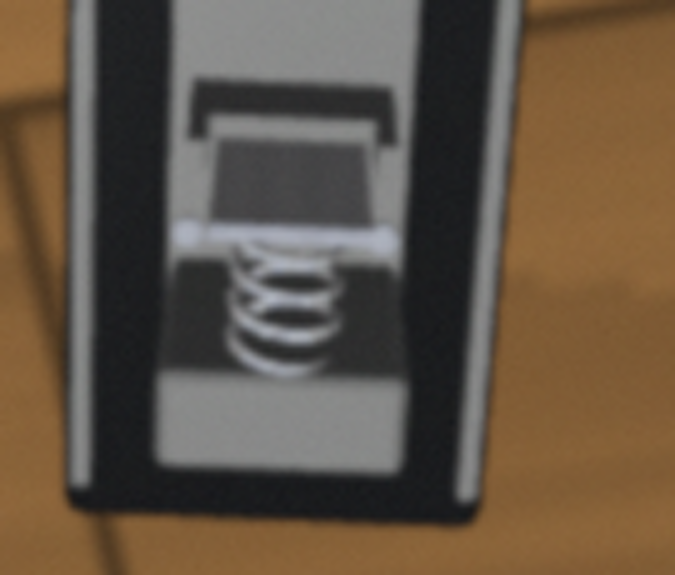

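View pics/c_cell.png

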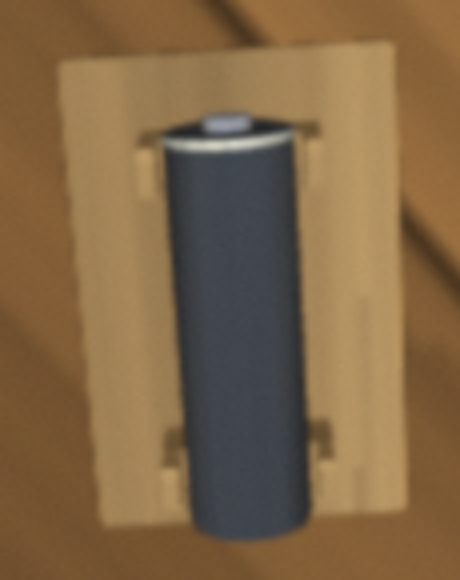

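The lamp view shows the plate's top edge at about (317,255), the rest's front top edge at (317,234), the housing's front top edge at (317,285), and the base corners at (274,311) and (355,314). The cell view shows the button at (316,141), up the image, and the flat end at (322,243). I'll compute the geometry from these.

```bash
python3 - <<'E'
from h import *
d=np.load("w_lamp.npz"); p,M=cam("wrist",{'tool_pos':d['p'],'orientation':d['q']})
f3=lambda x,y:(260+x/5,210+y/5); f1=lambda x,y:(260+x/5,10+y/5); f2=lambda x,y:(260+x/5.5,125+y/5.5)
def W(uv,z): return pix2w(uv,z,p,M)
bl=W(f3(68,505),8); br=W(f3(478,520),8)
# side edges z=8
l1,r1=W(f2(75,540),8),W(f2(575,540),8); l2,r2=W(f2(80,5),8),W(f2(618,5),8)
print("width",np.linalg.norm(br-bl),np.linalg.norm(r1-l1),np.linalg.norm(r2-l2))
yl=np.arctan2(*(l2-bl)[[1,0]]);yr=np.arctan2(*(r2-br)[[1,0]]); yaw=(yl+yr)/2
print("yaws",np.degrees([yl,yr]),"end normal",np.degrees(np.arctan2(*(bl-br)[[1,0]]))-90)
near=(bl+br)/2; xd=np.array([np.cos(yaw),np.sin(yaw)]); yd=np.array([-xd[1],xd[0]])
mid=np.mean([bl,br,l1,r1,l2,r2],0)
def L(P): q=(P-near)[:2]; return np.array([q@xd,q@yd]).round(1)
for n,uv,z in [("bl",f3(68,505),8),("br",f3(478,520),8),("l2",f2(80,5),8),("r2",f2(618,5),8),("plateL",f3(175,227),54),("plateR",f3(398,234),54),("housL",f3(158,373),48),("housR",f3(408,380),48),("housbackL",f3(155,465),48),("housbackR",f3(403,472),48),
 ("restL",f3(210,119),26),("restR",f3(378,123),26),("wallL",f2(278,121),52),("wallR",f2(417,125),52),("headnearL",f1(70,340),44),("headnearR",f1(597,365),44),("headfarL",f1(72,55),44),("headfarR",f1(618,75),44)]:
    print(n,L(W(uv,z)),W(uv,z).round(1))
print("near",near)
d=np.load("w_cell.npz"); p,M=cam("wrist",{'tool_pos':d['p'],'orientation':d['q']})
g=lambda x,y:(260+x/4,110+y/4)
# board corners z=6
for n,uv,z in [("TL",g(60,62),6),("TR",g(392,43),6),("BR",g(406,510),6),("BL",g(103,526),6),("ringL",g(163,140),29),("ringR",g(296,135),29),("flatL",g(192,518),29),("flatR",g(310,515),29),("ringtop",g(230,150),39.75),("flattop",g(250,537),39.75),("button",g(226,122),29)]:
    print(n,W(uv,z).round(1))
tl,tr,br,bl=[W(g(*a),6)[:2] for a in((60,62),(392,43),(406,510),(103,526))]
c=np.mean([tl,tr,br,bl],0); v=(tl+tr-bl-br)/2; print("rest c",c,np.linalg.norm(v),np.degrees(np.arctan2(v[1],v[0])))
rc=(W(g(163,140),29)+W(g(296,135),29))/2; fc=(W(g(192,518),29)+W(g(310,515),29))/2
v=(rc-fc)[:2];print("cell",rc,fc,np.linalg.norm(v),np.degrees(np.arctan2(v[1],v[0])))
E
```

```text
width 70.32578168914485 71.44024735744246 70.49619600038234
yaws [-12.55774127 -12.59481097] end normal -12.507465603690392
bl [-0.  35.2] [ 449.9 -136.9    8. ]
br [  0.  -35.2] [ 434.7 -205.6    8. ]
l2 [156.2  35.2] [ 602.4 -170.9    8. ]
r2 [159.3 -35.2] [ 590.1 -240.3    8. ]
plateL [77.1 15.6] [ 520.9 -172.8   54. ]
plateR [ 77.4 -14. ] [ 514.8 -201.8   54. ]
housL [51.2 17.8] [ 496.1 -165.    48. ]
housR [ 51.6 -17.4] [ 488.9 -199.5   48. ]
housbackL [36.2 17.9] [ 481.5 -161.6   48. ]
housbackR [ 36.6 -17.6] [ 474.2 -196.4   48. ]
restL [80.6 12.4] [ 523.6 -176.7   26. ]
restR [ 81.  -12.4] [ 518.7 -201.    26. ]
wallL [149.4   8. ] [ 589.8 -196.    52. ]
wallR [149.6  -7.4] [ 586.7 -211.    52. ]
headnearL [188.2  31.3] [ 632.8 -181.7   44. ]
headnearR [188.1 -31.6] [ 619.1 -243.    44. ]
headfarL [218.9  31.2] [ 662.7 -188.4   44. ]
headfarR [219.6 -30.9] [ 649.9 -249.2   44. ]
near [ 442.30166333 -171.24847094    8.        ]
TL [492.2 214.9   6. ]
TR [537.9 179.4   6. ]
BR [484.1 109.1   6. ]
BL [437.8 145.1   6. ]
ringL [500. 195.  29.]
ringR [516.6 181.5  29. ]
flatL [459.4 142.4  29. ]
flatR [475.4 129.2  29. ]
ringtop [508.2 188.   39.8]
flattop [467.9 136.8  39.8]
button [509.5 190.5  29. ]
rest c [488.0285483  162.13541685] 88.53610289766479 52.340398727737146
cell [508.29034903 188.26123932  29.        ] [467.39559453 135.80022608  29.        ] 66.51720721678461 52.06263738474199
```

Cell: centre about (488,162.5), yaw 52.2°. Holder centre: about (548.8,−194.8), yaw −12.6°. A view of the cell with the tool turned half round will cancel the camera's calibration bias.

```bash
python3 - <<'E'
from h import *
y2=np.deg2rad(52.2-180); x2=np.array([np.cos(y2),np.sin(y2),0])
env.reach(np.array([488,162,170])-15*x2,down(y2))
st=env.read_state(); im=viewer.camera("wrist"); cv2.imwrite("pics/w_cell2.png",im)
np.savez("w_cell2.npz",p=st['tool_pos'],q=st['orientation']); print(st['time_s'],st['tool_pos'],st['qpos'])
cv2.imwrite("pics/c_cell2.png",cv2.resize(im[110:255,260:375],None,fx=4,fy=4,interpolation=cv2.INTER_CUBIC))
E
```

```text
6.2583 [497.2043154  173.7764104  170.00204566] [ 3.13642369e-01  4.79657363e-01  1.92927676e+00 -7.91472936e-06
  7.32678853e-01 -2.16772020e+00]
```

View pics/c_cell2.png

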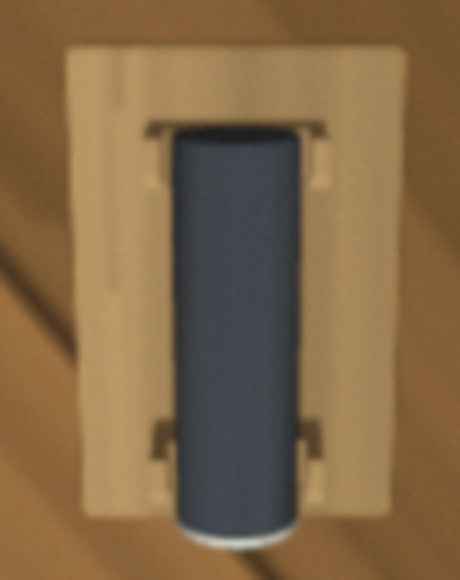

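```bash
python3 - <<'E'
from h import *
g=lambda x,y:(260+x/4,110+y/4)
for f,c4,cell in (("w_cell",((60,62),(392,43),(406,510),(103,526)),((163,140),(296,135),(192,518),(310,515))),("w_cell2",((66,46),(407,48),(390,515),(83,515)),((173,138),(301,138),(175,520),(299,520)))):
    d=np.load(f+".npz"); p,M=cam("wrist",{'tool_pos':d['p'],'orientation':d['q']})
    P=[pix2w(g(*a),6,p,M)[:2] for a in c4]; c=np.mean(P,0); v=(P[0]+P[1]-P[2]-P[3])/2
    Q=[pix2w(g(*a),29,p,M)[:2] for a in cell]
    Rm=R.from_quat(d['q']).as_matrix()
    print(f,"rest",c.round(2),np.linalg.norm(v).round(1),np.degrees(np.arctan2(v[1],v[0])).round(2),"tool x",np.degrees(np.arctan2(Rm[1,0],Rm[0,0])).round(2))
    print(" ends",((Q[0]+Q[1])/2).round(2),((Q[2]+Q[3])/2).round(2))
E
```

```text
w_cell rest [488.27 159.55] 88.5 52.34 tool x 48.91
 ends [508.52 185.67] [467.63 133.22]
w_cell2 rest [487.39 162.6 ] 88.6 -127.84 tool x -127.83
 ends [467.63 137.27] [508.7  190.16]
```

```bash
python3 - <<'E'
from h import *
for i in range(2): print(viewer.camera_params("wrist")['tool_from_camera'].round(4), viewer.camera_params("wrist")['fx'])
E
```

```text
[[-1.00000e-04  9.53500e-01  3.01200e-01  8.22715e+01]
 [ 1.00000e+00  2.00000e-04 -1.00000e-04  8.78400e-01]
 [-1.00000e-04  3.01200e-01 -9.53500e-01 -8.22944e+01]
 [ 0.00000e+00  0.00000e+00  0.00000e+00  1.00000e+00]] 347.9676303424812
[[-1.00000e-04  9.53500e-01  3.01200e-01  8.22715e+01]
 [ 1.00000e+00  2.00000e-04 -1.00000e-04  8.78400e-01]
 [-1.00000e-04  3.01200e-01 -9.53500e-01 -8.22944e+01]
 [ 0.00000e+00  0.00000e+00  0.00000e+00  1.00000e+00]] 347.9676303424812
```

```bash
cat >> h.py <<'E'
TFC=np.array([[0,.9535,.3012,83.13],[1,0,0,-.46],[0,.3012,-.9535,-82.29],[0,0,0,1.]])
def wcam(p,q):
    return viewer.camera_params("wrist"), T(p,q)@TFC
E
python3 - <<'E'
from h import *
f3=lambda x,y:(260+x/5,210+y/5); f1=lambda x,y:(260+x/5,10+y/5); f2=lambda x,y:(260+x/5.5,125+y/5.5)
d=np.load("w_lamp.npz"); p,M=wcam(d['p'],d['q'])
W=lambda uv,z: pix2w(uv,z,p,M)[:2]
a=np.deg2rad(-12.56); xd=np.array([np.cos(a),np.sin(a)]); yd=np.array([-xd[1],xd[0]])
c0=np.array([548.8,-194.8])
for n,l,r,z,nx in [("near",f3(68,505),f3(478,520),8,0),("mid",f2(75,540),f2(575,540),8,0),("far",f2(80,5),f2(618,5),8,0),("plate",f3(175,227),f3(398,234),54,-31.5),("hous",f3(158,373),f3(408,380),48,-58),("housback",f3(155,465),f3(403,472),48,-74),("rest",f3(210,119),f3(378,123),26,-28),("wall",f2(278,121),f2(417,125),52,38),("headn",f1(70,340),f1(597,365),44,76),("headf",f1(72,55),f1(618,75),44,116)]:
    m=(W(l,z)+W(r,z))/2; q=m-nx*xd-c0; print(n,"x0",(q@xd).round(2),"y",(q@yd).round(2))
E
```

```text
near x0 -109.95 y -0.74
mid x0 -27.65 y -0.93
far x0 47.73 y -0.77
plate x0 -1.24 y 0.03
hous x0 -0.56 y -0.54
housback x0 0.41 y -0.6
rest x0 -1.17 y -0.78
wall x0 1.49 y -0.47
headn x0 2.18 y -0.88
headf x0 -6.77 y -0.61
```

```bash
python3 - <<'E'
from h import *
a=np.deg2rad(52.2); q=down(a)
P=np.array([488.1,161.5,0])
env.reach(P+[0,0,150],q)
env.move_l(P+[0,0,91],rate=150,f_stop=15)
st=env.read_state(); print(st['time_s'],st['tool_pos'],st['force'])
set_gripper(0)
st=env.read_state(); print(st['time_s'],st['width'],st['force'],st['tool_pos'])
# IK check insertion
ya=np.deg2rad(-12.56)
for th in (0,10,20,30):
    rot=R.from_euler('z',ya)*R.from_euler('y',-np.deg2rad(th))*R.from_quat(down(0))
    g=np.array([545,-195,50.]); tcp=g-61*rot.as_matrix()[:,2]
    print(th,tcp.round(1),env.ik(tcp,rot.as_quat()).round(2))
E
```

```text
9.4833 [488.14100584 161.51356385  91.0041293 ] [ 0.81089177  0.31153061 -1.06909361]
10.525 20.614937882064147 [0.58475869 0.38909304 1.04329489] [488.09252765 161.49928462  90.96545315]
0 [ 545. -195.  111.] [-0.36  0.63  1.83 -0.    0.68  1.43]
10 [ 534.7 -192.7  110.1] [-0.38  0.6   1.94  0.07  0.44  1.36]
20 [ 524.6 -190.5  107.3] [-0.39  0.58  2.05  0.34  0.18  1.07]
30 [ 515.2 -188.4  102.8] [-0.41  0.6   2.14  2.44  0.15 -1.04]
```

```bash
cat >> h.py <<'E'
YA=np.deg2rad(-12.56); XD=np.array([np.cos(YA),np.sin(YA),0]); YD=np.array([-np.sin(YA),np.cos(YA),0]); ZD=np.array([0,0,1.])
HC=np.array([548.07,-195.30,0])
DU=0.8; DN=-1.0   # cell centre rel. to grasp point, along u and n
def tcp(x0,zb,thd,dy=0.,du=None,dn=None):
    """TCP pose for cell with lower flat corner at holder x0, height zb, button up by thd deg"""
    du=DU if du is None else du; dn=DN if dn is None else dn
    t=np.deg2rad(thd); u=np.cos(t)*XD+np.sin(t)*ZD; n=-np.sin(t)*XD+np.cos(t)*ZD
    C=HC+dy*YD+x0*XD+zb*ZD+35*u+10.75*n
    G=C-du*u-dn*n
    rot=R.from_matrix(np.c_[u,-YD,-n])
    return G+61*n, rot.as_quat()
def x0zb(pos,quat):
    Rm=R.from_quat(quat).as_matrix(); u=Rm[:,0]; n=-Rm[:,2]
    C=pos-61*n+DU*u+DN*n; L=C-35*u-10.75*n
    return (L-HC)@XD,(L-HC)@YD,L[2],np.degrees(np.arcsin(u[2]))
def hf(st): f=np.array(st['force']); return np.array([f@XD,f@YD,f[2]]).round(2)
E
python3 - <<'E'
from h import *
st=env.read_state(); p0=st['tool_pos']
env.move_l(p0+[0,0,80],rate=200)
th=16; t=np.tan(np.deg2rad(th))
# underside passes (29.5,54.0); plate contact face at z=54 x=-31.5
zb=54-(29.5+17.5)*t; x0=-17.5   # about 8 mm before contact
p,q=tcp(x0,zb,th); print(p.round(1),zb,env.ik(p,q))
env.reach(p+[0,0,60],q)
st=env.read_state(); im=viewer.camera("wrist"); cv2.imwrite("pics/w_pre.png",im); im=viewer.camera("scene"); cv2.imwrite("pics/s_pre.png",im)
np.savez("w_pre.npz",p=st['tool_pos'],q=st['orientation'])
print(st['time_s'],st['width'],x0zb(st['tool_pos'],st['orientation']),hf(st))
E
```

```text
[ 543.5 -194.3  119.9] 40.52296686933603 [-0.38167296  0.57409496  1.97051728  0.14041954  0.32419505  1.28133292]
12.45 20.891279469873375 (np.float64(-17.810331836858715), np.float64(0.8559027270222983), np.float64(100.1305950302337), np.float64(15.93959841015223)) [ 0.07 -0.43 -0.95]
```

View pics/w_pre.png

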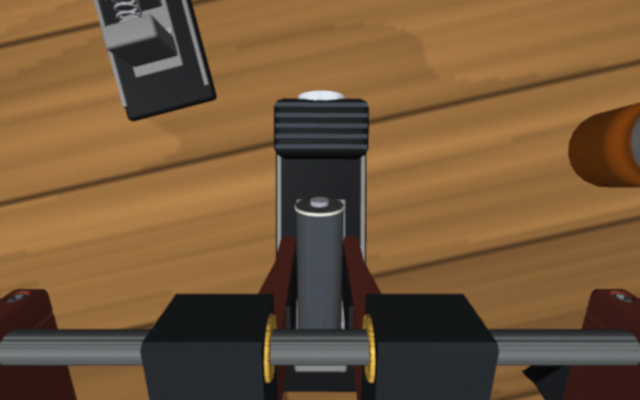

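View pics/s_pre.png

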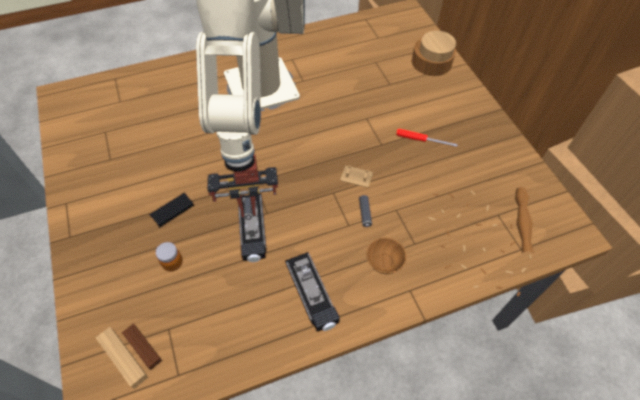

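The cell is held square, with its button at (319,202), and the lamp axis lies about 1–2 px to the right. That matches the 0.86 mm the arm still had to settle. Next, descend and feel for the plate.

```bash
python3 - <<'E'
from h import *
th=16; t=np.tan(np.deg2rad(th))
zb=54-(29.5+17.5)*t; x0=-17.5
p,q=tcp(x0,zb,th)
print(env.move_l(p+[0,0,2],rot=q,rate=60,f_stop=5)); 
env.hold(0.3)
st=env.read_state(); print(st['time_s'],np.round(x0zb(st['tool_pos'],st['orientation']),2),hf(st))
im=viewer.camera("scene"); cv2.imwrite("pics/s1.png",cv2.resize(im[150:280,190:320],None,fx=4,fy=4,interpolation=cv2.INTER_CUBIC))
# along -u until contact
r=np.deg2rad(th); u=np.cos(r)*XD+np.sin(r)*ZD
print(env.move_l(p+[0,0,1]-14*u,rate=14,f_stop=2.0))
st=env.read_state(); print(st['time_s'],np.round(x0zb(st['tool_pos'],st['orientation']),2),hf(st))
env.hold(.2); st=env.read_state(); print(st['time_s'],np.round(x0zb(st['tool_pos'],st['orientation']),2),hf(st))
E
```

```text
False
13.9667 [-1.734e+01 -2.000e-02  4.280e+01  1.603e+01] [-0.04  0.07 -0.8 ]
True
14.8167 [-28.2   -0.07  38.51  16.07] [2.38 1.12 0.63]
15.0167 [-2.820e+01 -2.000e-02  3.835e+01  1.604e+01] [2.87 1.42 1.91]
```

View pics/s1.png

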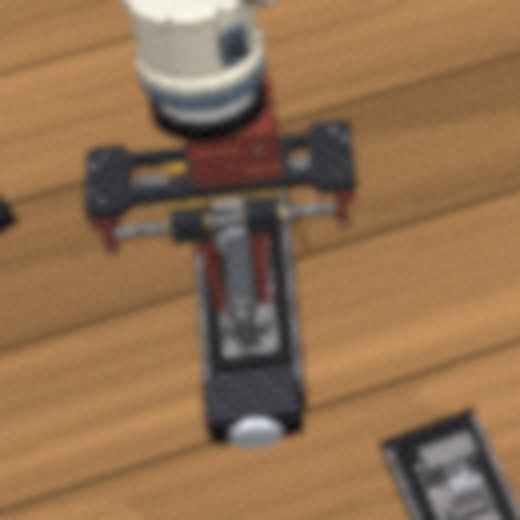

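```bash
python3 - <<'E'
from h import *
im=viewer.camera("wrist"); cv2.imwrite("pics/w2.png",cv2.resize(im[80:380,220:420],None,fx=2.,fy=2,interpolation=cv2.INTER_CUBIC)); 
im=viewer.camera("scene"); cv2.imwrite("pics/s2.png",cv2.resize(im[170:270,200:300],None,fx=5,fy=5,interpolation=cv2.INTER_CUBIC))
st=env.read_state(); print(st['time_s'],np.round(x0zb(st['tool_pos'],st['orientation']),2),hf(st),st['wrist_torque'])
E
```

```text
15.1167 [-2.838e+01  1.000e-02  3.825e+01  1.602e+01] [ 2.69 -0.7   1.73] [-0.02528172 -0.26202438  0.02358935]
```

View pics/w2.png

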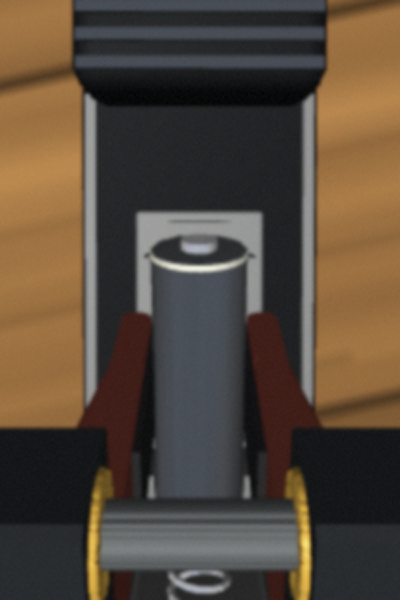

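View pics/s2.png

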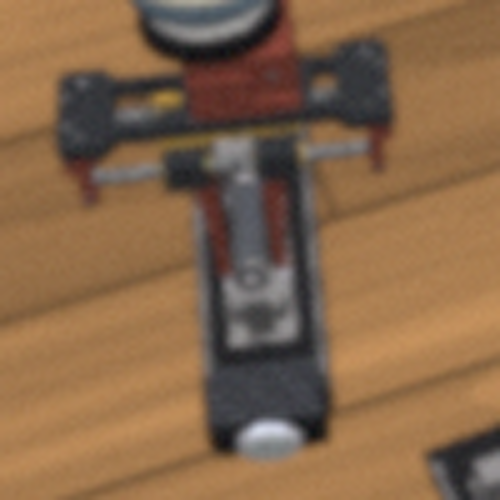

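```bash
python3 - <<'E'
from h import *
th=16; t=np.tan(np.deg2rad(th))
F=[]
x=-28.3; z=38.3
while x>-36.6:
    x-=1.65; z-=1.65*t
    p,q=tcp(x,z,th); s=env.move_l(p,rot=q,rate=10,f_stop=6)
    f=[]
    for i in range(4): env.hold(.03); st=env.read_state(); f.append(hf(st))
    a=x0zb(st['tool_pos'],st['orientation']); xf=a[0]-(54-a[2])*t
    print(st['time_s'],s,np.round(a,2),"face54",round(xf,2),np.mean(f,0).round(2),st['width']); F.append((xf,np.mean(f,0)[0]))
    if s or np.mean(f,0)[0]>12.5: break
E
```

```text
15.5167 False [-29.58  -0.08  38.01  16.04] face54 -34.17 [3.22 0.61 2.78] 20.715586065468113
15.975 False [-31.24  -0.08  37.54  16.04] face54 -35.96 [4.28 0.17 4.44] 20.84511301279008
16.4333 False [-32.57  -0.14  37.21  16.08] face54 -37.39 [5.51 0.43 4.82] 20.629582871514515
16.8917 False [-33.72  -0.16  36.96  16.14] face54 -38.61 [5.99 0.7  5.94] 20.860918088376973
17.35 False [-34.78  -0.22  36.77  16.21] face54 -39.72 [6.7  0.72 7.14] 21.44087354595811
17.8083 False [-35.98  -0.29  36.49  16.26] face54 -41.0 [7.91 0.95 6.76] 20.392111398695473
```

```bash
python3 - <<'E'
from h import *
im=viewer.camera("wrist"); cv2.imwrite("pics/w3.png",cv2.resize(im[80:380,220:420],None,fx=2.,fy=2,interpolation=cv2.INTER_CUBIC)); 
st=env.read_state(); print(st['time_s'],np.round(x0zb(st['tool_pos'],st['orientation']),2),hf(st),st['wrist_torque'])
E
```

```text
17.8583 [-35.95  -0.3   36.51  16.26] [8.16 0.35 7.34] [-0.1081901  -1.25751436  0.00389759]
```

View pics/w3.png

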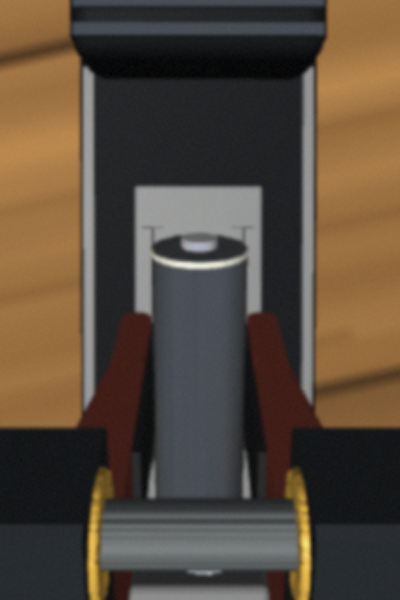

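```bash
python3 - <<'E'
from h import *
def rd(n=5):
    f=[];m=[]
    for i in range(n): env.hold(.03); st=env.read_state(); f.append(hf(st)); m.append(-st['wrist_torque']@np.array(YD)*-1)
    a=x0zb(st['tool_pos'],st['orientation']); return st['time_s'],np.round(a,2),np.mean(f,0).round(2),np.mean(m).round(3)
print(rd())
for dz in (1,2,3):
    p,q=tcp(-38.2,35.46+dz,16); env.move_l(p,rot=q,rate=15,f_stop=8); print(dz,*rd())
E
```

```text
(18.025, array([-35.98,  -0.29,  36.46,  16.26]), array([7.54, 1.06, 7.03]), np.float64(-1.192))
1 18.4417 [-36.33  -0.3   37.12  16.21] [8.2  1.1  3.37] -1.239
2 18.8583 [-36.77  -0.24  37.72  16.16] [9.16 0.23 0.64] -1.265
3 19.275 [-37.14  -0.23  38.4   16.11] [ 8.86 -0.13 -2.22] -1.236
```

```bash
python3 - <<'E'
from h import *
for th in range(16,33,1):
    t=np.deg2rad(th); zc=49.; zb=zc-21.5*np.cos(t)
    for x in (-20,-34.):
        p,q=tcp(x,zb+2,th)
        s=env.ik(p,q); print(th,x,None if s is None else s.round(3),end='  ')
    print()
E
```

```text
16 -20 [-0.382  0.591  1.977  0.152  0.301  1.269]  16 -34.0 [-0.387  0.58   2.007  0.166  0.283  1.25 ]  
17 -20 [-0.384  0.589  1.988  0.177  0.276  1.242]  17 -34.0 [-0.389  0.577  2.019  0.195  0.258  1.22 ]  
18 -20 [-0.386  0.586  2.     0.208  0.251  1.211]  18 -34.0 [-0.391  0.575  2.03   0.23   0.233  1.183]  
19 -20 [-0.388  0.584  2.011  0.246  0.226  1.172]  19 -34.0 [-0.392  0.573  2.041  0.274  0.209  1.138]  
20 -20 [-0.389  0.582  2.022  0.293  0.202  1.123]  20 -34.0 [-0.394  0.571  2.052  0.331  0.184  1.08 ]  
21 -20 [-0.391  0.58   2.033  0.355  0.177  1.061]  21 -34.0 [-0.396  0.569  2.063  0.405  0.161  1.005]  
22 -20 [-0.393  0.579  2.044  0.436  0.154  0.978]  22 -34.0 [-0.398  0.568  2.074  0.505  0.138  0.903]  
23 -20 [-0.395  0.578  2.055  0.546  0.132  0.867]  23 -34.0 [-0.4    0.567  2.085  0.644  0.117  0.763]  
24 -20 [-0.397  0.577  2.066  0.699  0.112  0.713]  24 -34.0 None  
25 -20 None  25 -34.0 None  
26 -20 None  26 -34.0 None  
27 -20 None  27 -34.0 None  
28 -20 None  28 -34.0 None  
29 -20 None  29 -34.0 [-0.413  0.568  2.148  2.233  0.118 -0.836]  
30 -20 [-0.409  0.578  2.129  2.283  0.125 -0.881]  30 -34.0 [-0.415  0.57   2.158  2.376  0.141 -0.98 ]  
31 -20 [-0.411  0.58   2.139  2.412  0.148 -1.012]  31 -34.0 [-0.417  0.572  2.168  2.479  0.165 -1.085]  
32 -20 [-0.413  0.582  2.149  2.506  0.173 -1.107]  32 -34.0 [-0.419  0.574  2.178  2.554  0.191 -1.162]
```

The vertical force follows the lift and passes through zero, so it is sticking friction on the plate and the lip is not being touched. A steeper tilt of about 27°, pivoting on the flat end's upper corner, would avoid sliding on the plate. The wrist range blocks about 24–29° unless the tool is also rolled about the cell axis, so I'll check the IK with roll.

```bash
cat >> h.py <<'E'
def tcp(x0,zb,thd,ph=0.,dy=0.):
    t=np.deg2rad(thd); f=np.deg2rad(ph); u=np.cos(t)*XD+np.sin(t)*ZD; n=-np.sin(t)*XD+np.cos(t)*ZD
    C=HC+dy*YD+x0*XD+zb*ZD+35*u+10.75*n
    n2=np.cos(f)*n+np.sin(f)*YD; y2=np.cross(n2,u)
    return C-DU*u-DN*n2+61*n2, R.from_matrix(np.c_[u,-y2,-n2]).as_quat()
def x0zb(pos,quat):
    Rm=R.from_quat(quat).as_matrix(); u=Rm[:,0]; n2=-Rm[:,2]
    C=pos-61*n2+DU*u+DN*n2; y=np.cross(ZD,u); y/=np.linalg.norm(y); n=np.cross(u,y)
    L=C-35*u-10.75*n
    return np.array([(L-HC)@XD,(L-HC)@YD,L[2],np.degrees(np.arcsin(u[2])),np.degrees(np.arcsin(n2@y))])
def tcpc(xc,zc,thd,ph=0.,dy=0.):  # by upper flat corner
    t=np.deg2rad(thd); return tcp(xc+21.5*np.sin(t),zc-21.5*np.cos(t),thd,ph,dy)
def corner(pos,quat):
    a=x0zb(pos,quat); t=np.deg2rad(a[3]); return np.array([a[0]-21.5*np.sin(t),a[2]+21.5*np.cos(t),a[3],a[1],a[4]])
def rd(n=5):
    f=[]
    for i in range(n): env.hold(.02); st=env.read_state(); f.append(hf(st))
    return st['time_s'],corner(st['tool_pos'],st['orientation']),np.mean(f,0)
E
python3 - <<'E'
from h import *
for ph in (-20,-15,-10,-5,5,10,15,20):
    for th in (16,20,24,27):
        s=env.ik(*tcpc(-40,48,th,ph)); print(ph,th,None if s is None else s.round(2))
E
```

```text
-20 16 [-0.57  0.64  1.95  0.84  0.59  0.45]
-20 20 [-0.59  0.63  1.98  0.99  0.55  0.28]
-20 24 [-0.6   0.63  2.02  1.16  0.53  0.08]
-20 27 [-0.61  0.63  2.05  1.29  0.52 -0.08]
-15 16 [-0.53  0.62  1.97  0.77  0.49  0.55]
-15 20 [-0.54  0.61  2.01  0.95  0.45  0.35]
-15 24 [-0.55  0.61  2.04  1.16  0.42  0.11]
-15 27 [-0.56  0.61  2.07  1.34  0.41 -0.09]
-10 16 [-0.48  0.6   1.98  0.65  0.41  0.7 ]
-10 20 [-0.5   0.6   2.02  0.86  0.35  0.47]
-10 24 [-0.51  0.59  2.06  1.16  0.31  0.16]
-10 27 [-0.51  0.59  2.09  1.41  0.3  -0.11]
-5 16 [-0.44  0.59  2.    0.46  0.33  0.92]
-5 20 [-0.45  0.58  2.04  0.7   0.25  0.67]
-5 24 [-0.45  0.58  2.08  1.1   0.2   0.26]
-5 27 [-0.46  0.58  2.11  1.51  0.19 -0.16]
5 16 [-0.34  0.59  2.01 -0.21  0.26  1.66]
5 20 [-0.34  0.58  2.06 -0.29  0.16  1.74]
5 24 None
5 27 None
10 16 [-0.29  0.59  2.02 -0.58  0.29  2.06]
10 20 [-0.29  0.58  2.06 -0.82  0.21  2.32]
10 24 None
10 27 None
15 16 [-0.24  0.6   2.01 -0.83  0.35  2.36]
15 20 None
15 24 None
15 27 None
20 16 None
20 20 None
20 24 None
20 27 None
```

```bash
python3 - <<'E'
from h import *
r=np.deg2rad(16); t=np.tan(r)
p,q=tcp(-38.2+13,38.46+13*t,16); env.move_l(p,rot=q,rate=60)
p,q=tcp(-22,38.46+13*t+20,16); env.move_l(p,rot=q,rate=100)
print(*rd(3))
p,q=tcpc(-26,47.8+25,27,-10); env.reach(p,q); env.hold(.3); print(*rd(3))
# descend: corner 5.5 mm ahead of plate: check underside over lip
p,q=tcpc(-26.5,47.8,27,-10)
x0=-26.5+21.5*np.sin(np.deg2rad(27)); zb=47.8-21.5*np.cos(np.deg2rad(27)); print("clear",zb+(29.5-x0)*np.tan(np.deg2rad(27))-52)
p2,_=tcpc(-26.5,50.5,27,-10)
print(env.move_l(p2,rot=q,rate=80,f_stop=6)); env.hold(.2); print(*[np.round(x,2) for x in rd()])
im=viewer.camera("wrist"); cv2.imwrite("pics/w4.png",im)
E
```

```text
20.05 [-2.85377036e+01  8.26531517e+01  1.59647339e+01  6.77658307e-02
 -8.65429855e-03] [-0.52333333 -0.27666667 -1.28666667]
21.4833 [-25.92454952  72.85630109  27.0049221    0.10760571  -9.99349471] [-0.23666667  0.08333333 -0.86333333]
clear 0.20341106254925023
False
22.19 [-26.23  50.96  27.04  -0.07  -9.99] [ 0.31 -0.5  -0.65]
```

View pics/w4.png

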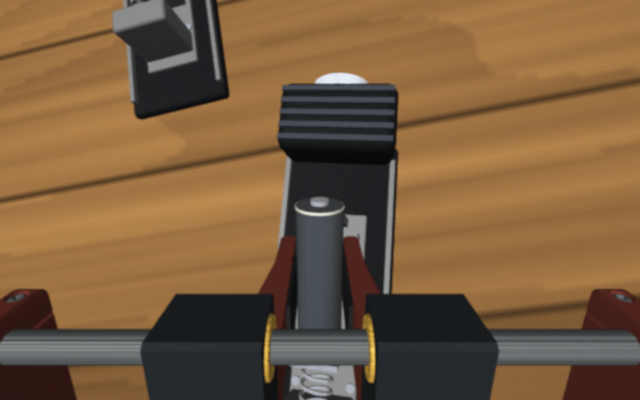

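```bash
python3 - <<'E'
from h import *
pr=lambda s: print(*[np.round(x,2) for x in s])
p,q=tcpc(-29.7,47.8,27,-10); print(env.move_l(p,rot=q,rate=25,f_stop=3)); pr(rd())
zc=47.8
p,q=tcpc(-36,zc,27,-10); print(env.move_l(p,rot=q,rate=8,f_stop=1.8)); s=rd(8); pr(s)
# push with position feedback
x=s[1][0]; ex=0.;ez=0.
for tx in (-34.5,-37,-39.5,-41.5):
    p,q=tcpc(tx+ex,zc+ez,27,-10); st=env.move_l(p,rot=q,rate=10,f_stop=7); s=rd(8); pr(s)
    ex+=np.clip(tx-s[1][0],-1,1); ez+=np.clip(zc-s[1][1],-.7,.7)
    if st or s[2][0]>11.5: print("stop",st); break
print(ex,ez)
E
```

```text
False
22.64 [-29.64  47.85  27.    -0.   -10.  ] [-0.32 -0.22 -0.76]
True
23.29 [-3.294e+01  4.757e+01  2.700e+01 -2.000e-02 -1.001e+01] [ 2.26  0.3  -0.18]
23.7 [-34.34  47.82  27.01  -0.05 -10.  ] [ 2.92  0.34 -1.07]
24.25 [-36.94  47.87  27.02  -0.07  -9.99] [ 5.06  0.08 -0.94]
24.79 [-39.07  47.98  27.06  -0.1  -10.  ] [ 6.08  0.31 -0.45]
25.32 [-41.02  47.98  27.1   -0.13 -10.  ] [ 7.76  0.88 -0.92]
-1.1261824800622549 -0.46305748838351235
```

```bash
python3 - <<'E'
from h import *
pr=lambda *s: print(*[np.round(x,2) for x in s])
X,Z=-43.9,47.9; ex,ez,et,ey=-1.6,-.5,0.,0.
p,q=tcpc(X+ex,Z+ez,27,-10); st=env.move_l(p,rot=q,rate=10,f_stop=7); s=rd(8); pr(*s)
ok=not st
def corr(s,X,Z,th):
    global ex,ez,et,ey
    ex+=np.clip(.8*(X-s[1][0]),-1,1); ez+=np.clip(.8*(Z-s[1][1]),-.5,.5); et+=np.clip(.5*(th-s[1][2]),-.3,.3); ey+=np.clip(.7*(0-s[1][3]),-.3,.3)
corr(s,X,Z,27)
th=27
while ok and th>3.1:
    th-=2 if th>3 else 1
    th=max(th,3)
    ph=-10*th/27
    p,q=tcpc(X+ex,Z+ez,th+et,ph,ey); st=env.move_l(p,rot=q,rate=20,f_stop=5); s=rd(6)
    E=max(68*np.cos(np.deg2rad(s[1][2]))+21.5*np.sin(np.deg2rad(s[1][2])),70*np.cos(np.deg2rad(s[1][2]))+14.75*np.sin(np.deg2rad(s[1][2])))
    pr(*s,s[1][0]+E); corr(s,X,Z,th)
    if st or s[2][0]>12.5 or abs(s[2][2]+.9)>4: print("stop",st); break
print(ex,ez,et,ey,th)
E
```

```text
25.93 [-43.74  48.12  27.15  -0.22 -10.  ] [10.07  1.23 -1.59]
26.34 [-43.65  48.01  25.09  -0.28  -9.21] [ 9.93  0.7  -1.2 ] 27.05
26.75 [-43.67  47.96  23.07  -0.34  -8.41] [10.53  0.3  -0.99] 27.32
27.16 [-43.65  47.93  21.08  -0.41  -7.63] [10.41  0.27 -1.28] 27.53
27.56 [-43.53  47.93  19.09  -0.38  -6.85] [10.13 -1.47 -0.62] 27.76
27.94 [-43.56  47.94  17.1   -0.24  -6.1 ] [ 9.73 -2.11 -0.95] 27.76
28.31 [-43.57  47.92  15.1   -0.13  -5.36] [10.3  -3.49 -1.08] 27.86
28.67 [-4.366e+01  4.791e+01  1.308e+01  2.000e-02 -4.630e+00] [10.35 -3.13 -1.07] 27.86
29.02 [-43.79  47.82  11.05   0.12  -3.9 ] [10.32 -3.12 -1.12] 27.74
29.38 [-43.81  47.85   9.04   0.2   -3.18] [10.33 -2.64 -1.24] 27.64
29.74 [-43.86  47.83   7.03   0.15  -2.46] [10.44 -2.34 -1.33] 27.42
30.1 [-43.85  47.84   5.02   0.18  -1.73] [11.   -2.29 -1.17] 27.17
30.46 [-43.88  47.84   3.01   0.16  -1.01] [10.29 -1.87 -1.13] 26.8
-3.58786031498525 -0.6600138507405631 -0.45656957116198416 0.8268182743743362 3
```

```bash
python3 - <<'E'
from h import *
pr=lambda *s: print(*[np.round(x,2) for x in s])
X,Z=-43.9,47.95; ex,ez,et,ey=-3.6,-.62,-.45,.75
for th in (1.5,0.0):
    p,q=tcpc(X+ex,Z+ez,th+et,-10*th/27,ey); st=env.move_l(p,rot=q,rate=15,f_stop=3); s=rd(8); pr(st,*s)
    if st: break
    ex+=.8*(X-s[1][0]); ez+=.8*(Z-s[1][1]); et+=.5*(th-s[1][2]); ey+=.5*(0-s[1][3])
if not st:
    for Z in (47.7,47.4,47.1,46.8):
        p,q=tcpc(X+ex,Z+ez,et,0,ey); st=env.move_l(p,rot=q,rate=8,f_stop=3); s=rd(8); pr(Z,st,*s)
        if s[2][2]>.8 or st: break
print(ex,ez,et,ey)
im=viewer.camera("wrist"); cv2.imwrite("pics/w5.png",cv2.resize(im[80:380,220:420],None,fx=2.,fy=2,interpolation=cv2.INTER_CUBIC))
E
```

```text
Traceback (most recent call last):
numpy._core._exceptions._UFuncOutputCastingError: Cannot cast ufunc 'multiply' output from dtype('float64') to dtype('bool') with casting rule 'same_kind'
```

```bash
python3 - <<'E'
from h import *
pr=lambda *s: print(*[np.round(x,2) for x in s])
X,Z=-43.9,47.95; ex,ez,et,ey=-3.6,-.62,-.45,.75
s=rd(6); pr(*s)
for th in (1.0,0.0):
    p,q=tcpc(X+ex,Z+ez,th+et,-10*th/27,ey); st=float(env.move_l(p,rot=q,rate=15,f_stop=3)); s=rd(8); pr(st,*s)
    if st: break
    ex+=.8*(X-s[1][0]); ez+=.8*(Z-s[1][1]); et+=.5*(th-s[1][2]); ey+=.5*(0-s[1][3])
if not st:
    for Z in (47.7,47.4,47.1,46.8):
        p,q=tcpc(X+ex,Z+ez,et,0,ey); st=float(env.move_l(p,rot=q,rate=8,f_stop=3)); s=rd(8); pr(Z,st,*s)
        if s[2][2]>.8 or st: break
print(ex,ez,et,ey)
im=viewer.camera("wrist"); cv2.imwrite("pics/w5.png",cv2.resize(im[80:380,220:420],None,fx=2.,fy=2,interpolation=cv2.INTER_CUBIC))
E
```

```text
30.95 [-43.96  47.93   1.52   0.08  -0.47] [10.65 -1.34 -0.99]
0.0 31.33 [-43.87  47.98   1.03   0.1   -0.28] [10.89 -1.02 -1.38]
0.0 31.72 [-43.62  48.14   0.05   0.08   0.08] [10.6  -0.57  0.83]
47.7 0.0 32.1 [-43.65  47.95   0.05   0.05   0.08] [10.9  -0.17  1.93]
-3.8481965867050234 -0.7935174034376712 -0.48926051643029694 0.6603912904838127
```

View pics/w5.png

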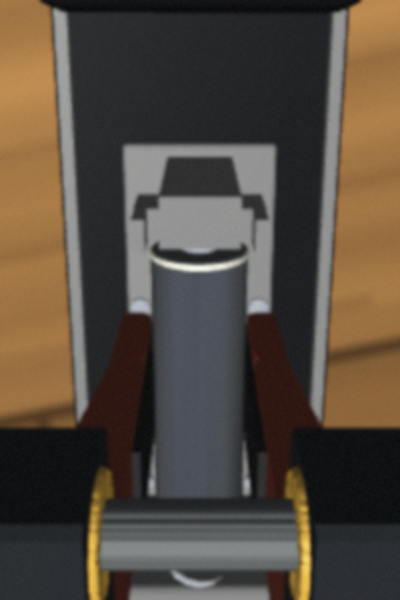

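The lip is at (145–255,197–245) with the button end just inside its edge. The cell is level and lightly on the rests. Now I'll ease it forward under the lip to the wall.

```bash
python3 - <<'E'
from h import *
pr=lambda *s: print(*[np.round(x,2) for x in s])
et,ey=-.49,.66
# commanded corner now: X=-43.9-3.85=-47.75, Z=47.7-.79=46.91
cx,cz=-47.75,46.91+.25
dx=1.5; 
while True:
    cx+=dx
    p,q=tcpc(cx,cz,et,0,ey); st=float(env.move_l(p,rot=q,rate=12,f_stop=6)); s=rd(8); pr(cx,st,*s)
    dz=s[2][2]+.9     # load on rests
    if dz>1.8: cz+=.25
    elif dz<0.3: cz-=.1
    et+=.3*(0-s[1][2]); 
    if s[2][0]<6: dx=.5
    if s[2][0]<2.0 or cx>-33 or st: break
print(cx,cz,et,ey)
im=viewer.camera("wrist"); cv2.imwrite("pics/w6.png",cv2.resize(im[80:380,220:420],None,fx=2.,fy=2,interpolation=cv2.INTER_CUBIC))
E
```

```text
-46.25 0.0 32.56 [-42.61  48.04  -0.     0.08   0.08] [ 9.95 -0.43  1.61]
-44.75 0.0 32.97 [-41.59  48.1   -0.06   0.1    0.07] [ 8.9  -1.04  0.93]
-43.25 0.0 33.38 [-40.56  48.18  -0.1    0.08   0.07] [ 8.5  -0.86  0.35]
-41.75 0.0 33.78 [-39.45  48.11  -0.12   0.12   0.07] [ 7.69 -1.37  0.65]
-40.25 0.0 34.19 [-38.31  48.06  -0.13   0.13   0.06] [ 6.45 -1.06  1.08]
-38.75 0.0 34.6 [-37.26  48.15  -0.14   0.15   0.06] [ 5.96 -1.6   0.51]
-38.25 0.0 34.98 [-36.89  48.13  -0.11   0.15   0.06] [ 5.61 -1.19  0.4 ]
-37.75 0.0 35.37 [-36.56  48.1   -0.1    0.16   0.06] [ 5.7  -1.45  0.69]
-37.25 0.0 35.75 [-36.18  48.07  -0.08   0.15   0.05] [ 5.12 -1.64  0.67]
-36.75 0.0 36.13 [-35.83  48.06  -0.08   0.18   0.05] [ 4.74 -1.76  0.92]
-36.25 0.0 36.52 [-3.572e+01  4.816e+01 -1.200e-01  2.400e-01  4.000e-02] [ 4.37 -2.51 -0.03]
-35.75 0.0 36.9 [-3.549e+01  4.813e+01 -1.300e-01  4.600e-01  2.000e-02] [ 4.18 -2.41 -0.15]
-35.25 0.0 37.28 [-35.36  48.1   -0.14   0.6    0.  ] [ 3.58 -3.    0.04]
-34.75 0.0 37.67 [-35.28  48.06  -0.16   0.66  -0.  ] [ 0.89 -3.36  1.14]
-34.75 48.41 -0.047216212112240426 0.66
```

View pics/w6.png

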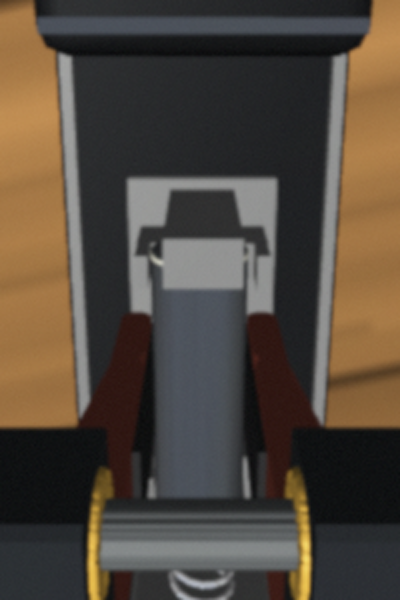

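The button end is under the lip (162–243,238–290). The wall contact shows as Fx falling from 3.6 to 0.9 N. The tool has drifted 0.66 mm to +y, so I'll relieve that and let go.

```bash
python3 - <<'E'
from h import *
pr=lambda *s: print(*[np.round(x,2) for x in s])
p,q=tcpc(-34.9,48.3,0,0,.1); env.move_l(p,rot=q,rate=10,f_stop=5); pr(*rd(8))
set_gripper(34); pr(*rd(4)); print(env.read_state()['width'])
st=env.read_state(); env.move_l(st['tool_pos']+[0,0,110],rate=120,f_stop=8); pr(*rd(3))
x=st['tool_pos']+np.array([0,0,110.])-25*XD
env.move_l(x,rate=120)
env.hold(.2)
st=env.read_state(); im=viewer.camera("wrist"); cv2.imwrite("pics/w7.png",im); print(st['time_s'])
np.savez("w7.npz",p=st['tool_pos'],q=st['orientation'])
cv2.imwrite("pics/w7c.png",cv2.resize(im[120:320,230:410],None,fx=3,fy=3,interpolation=cv2.INTER_CUBIC))
E
```

```text
38.1 [-3.533e+01  4.805e+01 -6.000e-02  5.200e-01 -3.000e-02] [ 1.    1.23 -0.92]
38.61 [-34.91  48.34   0.     0.05   0.  ] [-0.07  0.23 -0.52]
34.086678688471416
39.72 [-3.550e+01  1.575e+02 -9.000e-02  1.400e-01 -1.000e-02] [ 0.2  -0.04  0.14]
40.2833
```

View pics/w7.png

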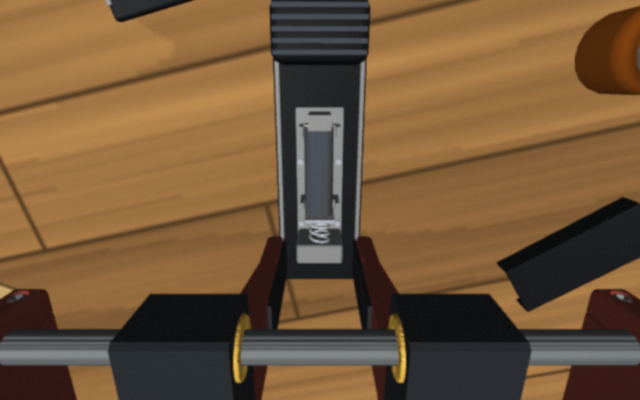

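View pics/w7c.png

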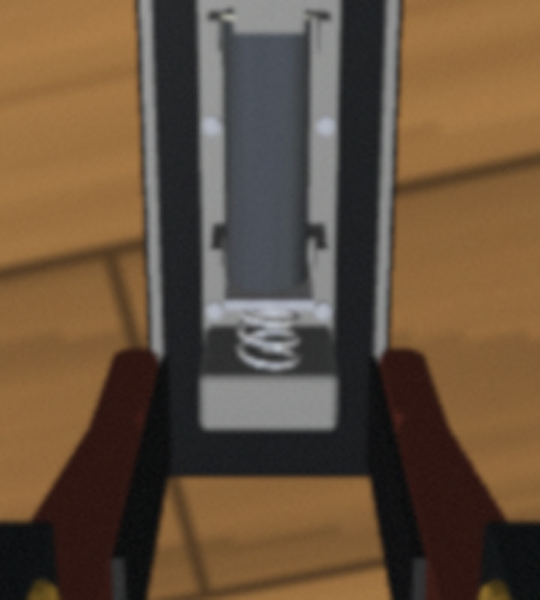

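```bash
python3 - <<'E'
from h import *
d=np.load("w7.npz"); p,M=wcam(d['p'],d['q'])
im=cv2.imread("pics/w7.png"); im=cv2.resize(im[120:320,230:410],None,fx=3,fy=3,interpolation=cv2.INTER_CUBIC)
def pt(x,y,z): u=w2pix(HC+x*XD+y*YD+z*ZD,p,M); return tuple(((u-[230,120])*3).astype(int))
s=-.4
for z0 in (36.75,):
    L=[pt(-35+s,10.75,z0),pt(33+s,10.75,z0),pt(33+s,-10.75,z0),pt(-35+s,-10.75,z0)]
    cv2.polylines(im,[np.array(L)],True,(0,255,0),1)
cv2.polylines(im,[np.array([pt(-35+s,10.75*np.cos(a),36.75+10.75*np.sin(a)) for a in np.linspace(0,6.28,40)])],True,(0,255,255),1)
cv2.polylines(im,[np.array([pt(29.5+s,8,52),pt(29.5+s,-8,52),pt(38+s,-8,52),pt(38+s,8,52)])],True,(0,0,255),1)
cv2.polylines(im,[np.array([pt(-35+s,11,54),pt(-35+s,-11,54)])],False,(255,0,255),1)
cv2.imwrite("pics/w7o.png",im)
t=viewer.camera("top"); cv2.imwrite("pics/top1.png",t); sc=viewer.camera("scene"); cv2.imwrite("pics/scene1.png",sc)
E
```

```text
(no output)
```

View pics/w7o.png

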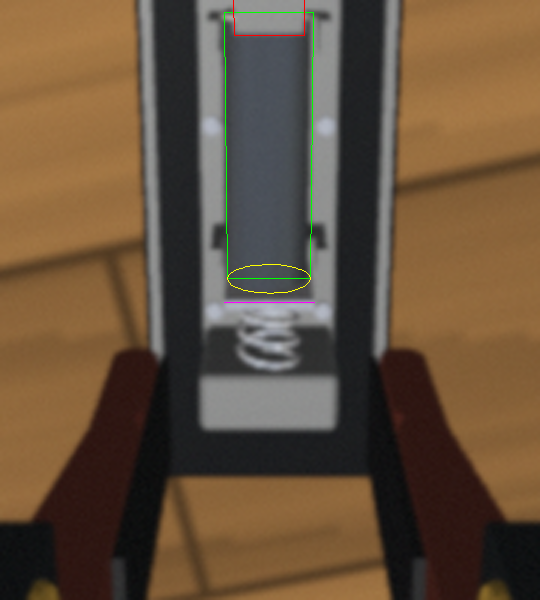

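View pics/scene1.png

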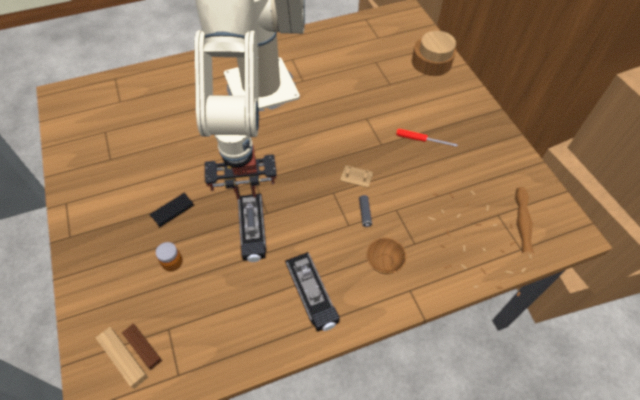

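The home-pose overlay matches the picture: cell outline, lip edge at crop (270,35) and plate at (270,300). The bystanders are where they were, and the gripper is clear of everything. Handing in.

```bash
python3 - <<'E'
from h import *
env.hold(.3); print(workorder.sign_off(), env.read_state()['time_s'])
E
```

```text
the job is handed in; nothing more can be done
the job is handed in; nothing more can be done
```

The cell is in the near lamp's holder, and I handed the job in at about 41 s. It lies level on the rests, with the button end under the lip and against the end wall.

- **Sequence:** I took the shorter cell from the wooden rest and pressed its flat end about 11.5 mm into the spring at 27° tilt. I then swung the button end down inside the lip, eased the cell forward to the wall and let go.
- **First attempt:** I first pressed at 16° tilt, and the cell dragged on the plate's top edge. Forces reached about 8 N along the spring and 7 N upward. I backed off and tried again at 27° with the tool rolled 10°, because the wrist cannot reach 24–29° without roll.
- **Load:** In the successful insertion the wrist readings peaked at about 11 N along x, 3.5 N sideways and 3 N upward. The load on the holder itself could not be read directly. I estimate it stayed under 20 N throughout.
- **Final checks:** The overlay of the home pose on the last wrist picture matched the cell, lip and plate to within about a millimetre. In the last scene picture the bowl, jar, screwdriver and cover look unmoved. The gripper was clear of everything.
- **Disagreements:** The wrist camera calibration shifted by 1–2 mm between calls, and I fixed it with a half-turn view. My estimates from sight were also off from what contact showed, by about 0.8 mm along the holder and 0.5 mm in height, so I relied on contact for those.

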